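# Open and park a source shutter over the bench shield with a hooked rod

## Robot

A 7-joint arm with a two-finger parallel gripper is mounted at the origin on the work surface; the furniture and walls round the work are solid. World frame = base frame: x ahead of the robot, y to its left, z up, the work surface at z = 0. Lengths are in m, angles in rad, forces in N, time in s.
With the tool pointing down it reaches from about 0.4 to 0.85 m from the base axis. Payload 10.4 kg.
Tool frame: the origin (TCP) lies on the centre line of the jaws, within the pads' length; the fingertips stand 11 mm ahead of it and the grasp point (between the pads) lies 8 mm behind it (tip_reach is the distance from the TCP to the fingertips, in m); z points along the fingers, y is the line along which they close (so a half turn about z gives the same grasp; the last joint's range is limited). The gripper opens to 85 mm and grips with 20 to 120 N. Pads are 22 mm wide; open, the fingers measure 114 mm over their backs; the gripper's body (76 mm by 85 mm) begins 54 mm behind the grasp point. The pads swing forward as they close: fully open they stand 13 mm farther back than shut.
Start: joints at [-1.271, 0.332, -0.065, 1.46, 0.022, 1.35, -0.088], TCP at [0.198, 0.593, 0.206] pointing down, gripper open.
Joint ranges: [-2.6, 2.6], [-0.5, 2.12], [-1.47, 1.34], [0.16, 2.42], [-1.27, 4.41], [0.06, 2.06], [-2.6, 2.6]. Speed limits (rad/s): [2.22, 2.22, 2.79, 2.79, 3.14, 3.14, 3.14].

## Interface

Orientations are given as a unit quaternion [x, y, z, w].
In Python, from workcell import get_obs, camera, hand_in, tip_reach gives the robot as it stands. The module is installed in compiled form; this text tells all that it offers.
- The arm moves only by the tool move_arm, never from a script. Its argument "plan" is a list of rows, each an object with "delta_pos": the shift along the tool's x, y, z in parts of the range, where 1.0 means 0.8 m, a list of three; "turn": the turn, a rotation vector about the tool's x, y, z in parts of the range, where 1.0 means 2 rad, a list of three; "fingers": the closure, from 0 (fully open) to 1 (shut). A call has 1 to 12 rows; each row is the pose to reach, as a shift and turn from the pose commanded when the call began, along the tool's axes at that moment; what a row does not reach only later rows make up. A row lasts 1/8 s, in which the tool goes at most 62.5 mm and 10.7 degrees, less where a joint would pass 70% of its speed; a pose out of reach is approached as far as the arm can. A call with a gripper value outside its range is refused whole. The fingers move at their own pace and stop on an object; "force" is the grip in N (left out, the last holds). Time passes only in rows, so rows that repeat a pose let the fingers close. It gives the time, the measured TCP pose, the force, the opening and the grip force at its end, in the units of the state.
- get_obs(): the state, without advancing time (a new reading comes with each control period).
- camera(name): name is "scene" or "top" or "wrist"; returns a dict with "color" (384x512x3 uint8, red, green, blue), "range_z" (384x512 float32, m along the optical axis (not along the pixel's ray), 0 where there is no reading), "fx", "fy", "cx", "cy" (pixels), "k1" (the pictures are not rectified: a ray, as slopes to the right and down, at radius r is drawn at 1 + k1 r^2 times it, then the intrinsics apply), "R" (3x3) and "t" (3): a world point X has camera coordinates R X + t; the wrist camera has in their place "tool_from_camera" (4x4, takes a point from camera to tool coordinates, whose origin is the TCP and whose axes are the flange's). Camera axes: x right, y down, z forward; pixel columns grow to the right and rows downward; lengths in m; the calibration is good to about 2 mm. A picture is of the moment at which its call begins: read the wrist's pose just before it.
- hand_in(): hands the job in; it is judged then, once.
The state is a dict: "clock": time; "joint_pos": joint angles; "joint_velocities": joint speeds; "tau": joint torques, N m; "position": TCP position; "ee_rot": TCP orientation; "ft_force": force on the tool from outside, world axes, zero at the start; "torque": the same for the moment, N m; "grip_width": opening from 0.0 (shut) to 1.0 (fully open); "grasp_force": force on a finger pad.
Only numpy, scipy, OpenCV 4.12 (cv2) and the standard library are available. Lean on these libraries where they do the work, as an engineer would, in place of code of your own. Each camera call takes 0.05 s, during which the arm holds its last target. There are 200 camera calls.

## Task

The sealed-source holder stands behind the clear bench shield with its spring-return shutter shut. Take the hooked rod from its stand, reach over the shield, put the bent end down into the eye of the shutter lever, draw the lever towards you to the end of its slot without forcing it, then left through the gate and ease it back into the hold-open pocket so that it stays open. Hang the rod back in both forks of its stand with the bent end down; keep your hand on your own side of the shield at all times, and leave the shield and everything else where it stands.

Things in the scene. Friction and masses are not known exactly. Their poses are not given: they have to be found in the camera images.
- source_holder: Sealed-source holder: grey block 104 x 84 mm, fixed to the bench behind the shield. Origin at bench level; its x points away from the operator along the lever slot, y to the operator's left, z up. On top a steel gate plate, upper face at z = 92.5 mm, with a J-shaped slot 10 mm wide for the 8 mm lever stalk. The slot's main run lies along y = 0; the stalk stands at x = +19 mm when shut.
- lever_eye (a point): Centre of the horizontal steel eye on top of the shutter lever: inner diameter 26 mm, wire 6 mm thick. It lies 19 mm nearer the operator than the stalk, 125 mm above the bench. Below its centre plane there are 32 mm free down to the gate plate for a rod end put through it.
- shutter_slide (a joint): Travel of the lever towards the operator (m, along the holder's -x), 0 shut. A spring draws it back, 2 N at 0, 6 N at 0.050; let go in the main run it springs shut. The gate plate is set by hand in slotted holes: the slot ends somewhere from 0.024 to 0.050, not measured, to be felt. The lever must not be pulled with over 16 N. Parked, it reads 12 mm less than at the slot's end.
- shutter_swing (a joint): Lean of the lever to the operator's left (rad) about a line along the holder's x, 32 mm above the bench: 0 upright (main run), 0.28 in the pocket. The eye, 93 mm above it, goes 26 mm left, 4 mm down. The cross gate to the left is passable only in the last 3 mm before the slot's end; the pocket runs from its left end 12 mm back, away from the operator. Little friction, no return spring.
- shield: Loose clear acrylic shield with white top trim, 3 kg: front pane 260 mm wide, 10 mm thick, top at 195 mm; a 90 mm wing at each end reaches back beside the holder; a low foot strip 50 mm deep on the operator's side. Origin at bench level under the middle of the pane; x away from the operator, y left. The pane stands 94 to 108 mm nearer the operator than the holder's origin.
- hook_rod: Hooked rod, 140 g: black handle 110 mm long, 16 wide, 22 high on an 8 mm steel rod. Origin at the middle of the handle, x along the rod to the bent end, z up when the bent end hangs straight down. In front the rod runs to x = 165 mm and is bent down square there; the bent end reaches 114 mm below the rod's centre line. Behind, a stub ends in a 14 mm ball at x = -105 mm.
- rod_tip (a point): Rounded lower end of the rod's bent end, at (165, 0, -114) mm in the rod's frame; 8 mm thick.
- rod_stand: Fixed stand: base 200 x 70 x 10 mm with two upright wire forks, 80 mm before and behind its origin along its x, each a 90 degree V, 48 mm wide at the mouth. Origin at bench level, middle of the base. The rod lies in both Vs, centre line 135 mm above the bench (V arms rise 14 mm above it), handle between the forks, bent end hanging down beyond the far (+x) fork.
- sample_jar: Bystander: round jar with screw lid, 56 mm across, 72 mm tall, behind the shield at the beam port; origin at the centre of its underside.
- amber_bottle: Bystander: brown dropper bottle, 39 mm across, 89 mm tall; origin at the centre of its underside.
- red_bottle: Bystander: small bottle of red liquid with a white cap, 42 mm across, 94 mm tall; origin at the centre of its underside.
- yellow_cap_bottle: Bystander: small bottle with a yellow cap, 44 mm across, 107 mm tall; origin at the centre of its underside.
- beaker: Bystander: clear 250 ml beaker, 74 mm across, 94 mm tall; origin at the centre of its underside.
- tube_block_blue: Bystander: block of small capped tubes, 52 x 100 x 34 mm; origin at the centre of its underside.
- petri_1: Bystander: petri dish, 88 mm across, 14 mm tall; origin at the centre of its underside.

How it is judged:
On the way, in this order (a step that is already met when the one before it is completed fails the run):
1. the lever is drawn towards the operator with the rod (value of joint shutter_slide above 0.02 m and contact force between hook_rod and source_holder above 1 N), for 0.05 s.
2. the lever sits in the hold-open pocket and the rod has left it (value of joint shutter_slide between 0.009 and 0.041 m and value of joint shutter_swing above 0.2 rad and contact force between hook_rod and source_holder below 0.1 N and distance between rod_tip and lever_eye above 0.05 m), for 0.3 s.
At the end, for the whole second after the job is handed in: The lever rests in the hold-open pocket (travel 9 to 41 mm, lean over 0.20 rad). The rod lies still in both forks: handle middle within 25 mm along and 8 mm across of the stand's middle, 128 to 142 mm above the bench, bent end down within 0.35 rad (value of joint shutter_slide between 0.009 and 0.041 m and value of joint shutter_swing above 0.2 rad and x of hook_rod in the frame of rod_stand between -0.025 and 0.025 m and y of hook_rod in the frame of rod_stand between -0.008 and 0.008 m and z of hook_rod in the frame of rod_stand between 0.128 and 0.142 m and angle between hook_rod's own z axis and vertical below 0.35 rad and linear speed of hook_rod below 0.02 m/s); the robot touches nothing.
It fails at once if the lever or holder is forced: more than 16 N between rod and holder (contact force between hook_rod and source_holder above 16 N).
It fails at once if the hand goes past the shield's front pane while beside the holder (x of the grasp point in the frame of shield above 0 m and y of the grasp point in the frame of shield between -0.13 and 0.13 m).
It fails at once if the robot itself touches the holder or its lever (contact force between any of the arm, the fingers and source_holder above 0.5 N).
It fails at once if the shield is shifted by more than 10 mm (distance of shield from where it was at the start of the episode above 0.01 m).
It fails at once if a bystander is moved by more than 25 mm (distance of any of sample_jar, amber_bottle, red_bottle, yellow_cap_bottle, beaker, tube_block_blue, petri_1 from where it was at the start of the episode above 0.025 m).
It also fails if it takes over 72 s, if anything falls off the work surface, if the arm or the gripper's body presses on something with over 40 N, if the wrist force passes 120 N, or if a joint passes its speed limit or range.

## Working session

There is one attempt and no reset: what is moved stays moved. The work goes in short steps, Python scripts to look and compute and a tool call to move; the robot and the scene stay as the last step left them, time stands still between calls to the robot, and variables do not carry over. Pictures are saved under pics/ and viewed, at most 10 in all, crops included, and the job is handed in when it is done.

Besides the shell and the picture viewer there is one more tool, called as name([rows], argument=value, ...), one row to a line, values as JSON. move_arm: Moves the arm, as the interface text tells. Its arguments: {"type":"object","properties":{"plan":{"type":"array","items":{"type":"object","properties":{"delta_pos":{"type":"array","items":{"type":"number"}},"turn":{"type":"array","items":{"type":"number"}},"fingers":{"type":"number"}}}},"force":{"type":"number"}},"required":["plan"]}

```bash
mkdir -p pics; cat > h.py <<'E'
import numpy as np, cv2
from workcell import get_obs, camera, hand_in, tip_reach
from scipy.spatial.transform import Rotation as Ro
def cam(name):
    o=get_obs(); c=camera(name)
    if 'R' not in c or name=='wrist':
        T=np.array(c['tool_from_camera']); Rw=Ro.from_quat(o['ee_rot']).as_matrix()
        A=Rw@T[:3,:3]; p=Rw@T[:3,3]+np.array(o['position'])
        c['A']=A; c['o']=p
    else:
        R=np.array(c['R']);c['A']=R.T; c['o']=-R.T@np.array(c['t'])
    return c
def rays(c,uv):
    uv=np.atleast_2d(np.asarray(uv,float))
    d=np.stack([(uv[:,0]-c['cx'])/c['fx'],(uv[:,1]-c['cy'])/c['fy']],1)
    s=d.copy()
    for _ in range(20): s=d/(1+c['k1']*(s**2).sum(1,keepdims=True))
    return np.c_[s,np.ones(len(s))]
def onz(c,uv,z):
    r=rays(c,uv)@c['A'].T
    return c['o']+r*((z-c['o'][2])/r[:,2])[:,None]
def pts(c):
    v,u=np.mgrid[0:384,0:512]
    r=rays(c,np.c_[u.ravel(),v.ravel()])*c['range_z'].ravel()[:,None]
    return (r@c['A'].T+c['o']).reshape(384,512,3)
def save(c,n,k=1.5): cv2.imwrite('pics/'+n,cv2.resize(c['color'][:,:,::-1],None,fx=k,fy=k))
E
python3 - <<'E'
from h import *
import pickle
for n in('scene','top'):
    c=cam(n); save(c,n+'0.png'); pickle.dump(c,open(n+'.pkl','wb')); print(n,c['o'],c['A'].tolist(),c['fx'],c['k1'])
o=get_obs();print(o, tip_reach)
E
```

```text
scene [ 0.85005374 -0.43978993  1.01523859] [[0.8390304067734996, 0.4719467979696586, -0.2707290091506297], [0.5439149511750817, -0.7399826143316085, 0.39570475910098235], [-0.013583165967625334, -0.47926188078454995, -0.8775668334828701]] 371.23633936802304 0.024777281117847418
top [ 0.3992312  -0.03219179  1.65596561] [[-0.016548550056138252, -0.9938790965383228, 0.1092267684920074], [-0.9998354463665788, 0.017260986138108874, 0.005580192333988774], [-0.007431398252265795, -0.10911645073822326, -0.9940011944149307]] 439.71433527066756 -0.14555166287140298
{'clock': 0.1, 'joint_pos': array([-1.27061277,  0.33282795, -0.06468517,  1.46081635,  0.02159075,
        1.34990753, -0.08848351]), 'joint_velocities': array([-0.00272501, -0.00286028,  0.00057035, -0.00136855, -0.00151551,
       -0.00133522, -0.00248135]), 'tau': array([ 2.02559168e-03, -6.26738548e+01,  4.93775611e-02, -3.92427886e+01,
        1.62091322e-02,  6.85743667e-03,  4.43399779e-05]), 'position': array([0.19815162, 0.59238485, 0.20530301]), 'ee_rot': array([ 1.60682748e-01,  9.87005904e-01, -6.27545057e-04, -7.61584383e-05]), 'ft_force': array([ 0.36667469, -0.36302112,  0.33640715]), 'torque': array([ 0.03592788, -0.00720281, -0.00554198]), 'grasp_force': 0.0, 'grip_width': 0.9985549659991789} 0.011
```

View pics/scene0.png

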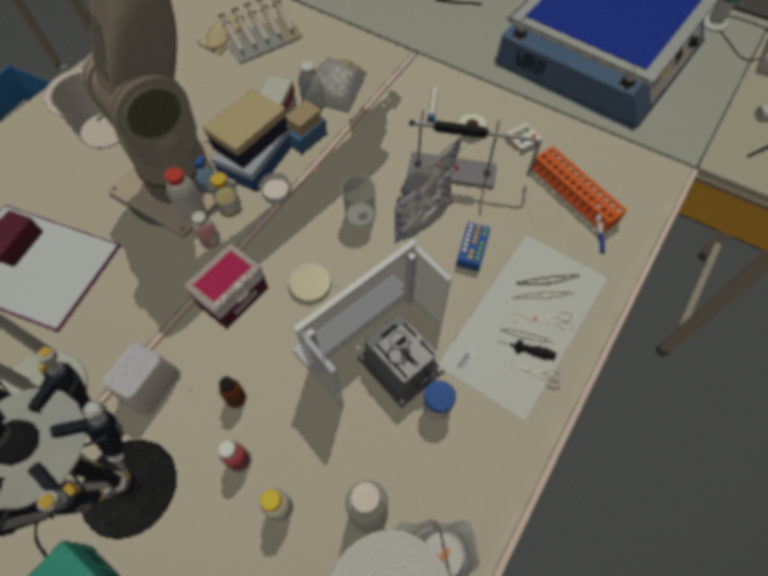

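View pics/top0.png

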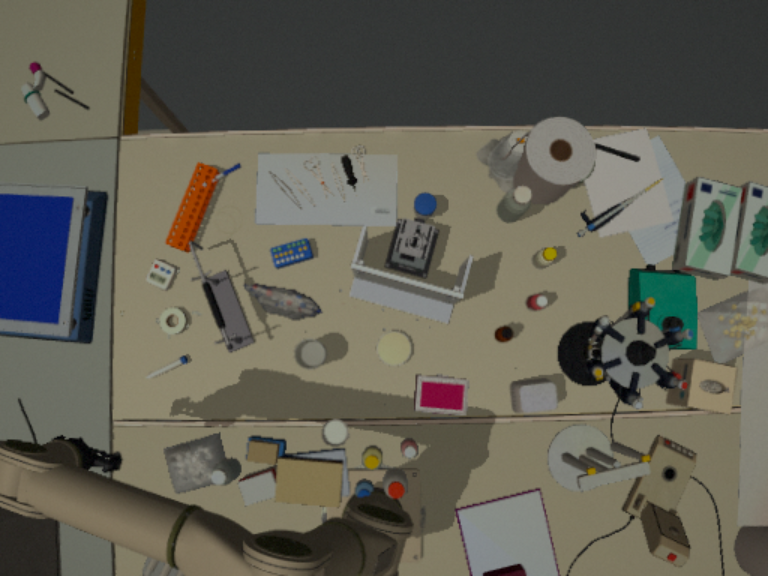

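Scene picture: stand with rod about (455,150), shield and holder about (390,330). Top picture: stand about (228,310), holder about (412,245), shield pane from (355,265) to (465,295). Next, enlarged crops with pixel grids.

```bash
python3 - <<'E'
from h import *
import pickle
S=pickle.load(open('scene.pkl','rb'));T=pickle.load(open('top.pkl','rb'))
def crop(c,x,y,w,h):
    k=4 if w>80 else 4
    im=cv2.resize(c['color'][y:y+75,x:x+100,::-1],(400,300),interpolation=cv2.INTER_CUBIC)
    for i in range(0,100,10):
        cv2.line(im,(i*4,0),(i*4,5),(0,0,255),1);cv2.putText(im,str(x+i),(i*4,12),0,.3,(0,0,255))
    for i in range(0,75,10):
        cv2.line(im,(0,i*4),(5,i*4),(0,0,255),1);cv2.putText(im,str(y+i),(2,i*4+4),0,.3,(0,0,255))
    return im
im=np.vstack([np.hstack([crop(T,115,160,0,0),crop(T,225,138,0,0)]),np.hstack([crop(S,265,70,0,0),crop(S,195,175,0,0)])])
cv2.imwrite('pics/c1.png',im)
for c in (T,S):
    P=pts(c); hsv=cv2.cvtColor(c['color'],cv2.COLOR_RGB2HSV)
    P[c['range_z']==0]=np.nan
    # black handle : dark & z in 0.12..0.16
    g=c['color'].max(2)<45
    m=g&(P[...,2]>.11)&(P[...,2]<.18)&(P[...,0]>.3)&(P[...,1]>.2)
    n,l,s,ce=cv2.connectedComponentsWithStats(m.astype(np.uint8))
    for i in range(1,n):
        if s[i,4]>20:
            q=P[l==i]; w=q.mean(0); d=np.linalg.svd(q[:,:2]-w[:2])[2][0]; print('handle',s[i],ce[i],w,d,np.ptp((q[:,:2]-w[:2])@d))
    # gate plate top height 0.0925
    m=(abs(P[...,2]-.0925)<.008)&(abs(P[...,0]-.63)<.1)&(abs(P[...,1]+.03)<.2)
    n,l,s,ce=cv2.connectedComponentsWithStats(m.astype(np.uint8))
    for i in range(1,n):
        if s[i,4]>40: print('plate',s[i],ce[i],cv2.minAreaRect(P[l==i][:,:2].astype(np.float32)))
    # shield trim
    m=(abs(P[...,2]-.195)<.012)&(P[...,0]>.3)&(abs(P[...,1])<.3)
    n,l,s,ce=cv2.connectedComponentsWithStats(m.astype(np.uint8))
    for i in range(1,n):
        if s[i,4]>40: print('trim',s[i],ce[i],cv2.minAreaRect(P[l==i][:,:2].astype(np.float32)))
E
```

```text
handle [135 188  15  31 142] [142.21830986 203.02112676] [0.52015814 0.35896081 0.14326003] [-0.92827087 -0.37190482] 0.1112562183260751
plate [261 146  29  34 528] [274.95265152 161.61742424] ((0.6639010310173035, -0.10860437899827957), (0.08314312249422073, 0.1098298504948616), 73.29299926757812)
trim [233 151  83  48 446] [271.83183857 181.90358744] ((0.6048705577850342, -0.10008507966995239), (0.2618793249130249, 0.10009106993675232), 73.57874298095703)
trim [163 189  46  16 248] [185.22580645 196.62096774] ((0.5366417765617371, 0.19841107726097107), (0.15532737970352173, 0.03308720141649246), 70.80123138427734)
handle [414  53   8   6  29] [417.31034483  55.48275862] [0.76143629 0.69338503 0.12020148] [0.99684312 0.07939646] 0.023440890036730257
handle [290  82  35   9 193] [307.41450777  86.06217617] [0.52410551 0.35897704 0.14176977] [0.927933   0.37274702] 0.10845636292792732
plate [212 185  86  45 236] [255.11864407 202.84745763] ((0.5859798789024353, -0.06302329152822495), (0.24516019225120544, 0.07707300037145615), 51.28946304321289)
plate [243 210  49  45 949] [267.26132771 232.6691254 ] ((0.6644716858863831, -0.10808722674846649), (0.08290871977806091, 0.10783132165670395), 72.98341369628906)
plate [261 221  10   9  68] [265.51470588 225.35294118] ((0.6539850831031799, -0.09617821127176285), (0.022582802921533585, 0.023377975448966026), 87.72986602783203)
trim [267  94  41  34 310] [288.23225806 111.05483871] ((0.5415850281715393, 0.19881996512413025), (0.15554745495319366, 0.026539934799075127), 79.6156234741211)
trim [196 159 105  90 884] [240.32352941 195.87443439] ((0.6060411930084229, -0.09861350059509277), (0.26177194714546204, 0.10128267854452133), 73.32284545898438)
```

View pics/c1.png

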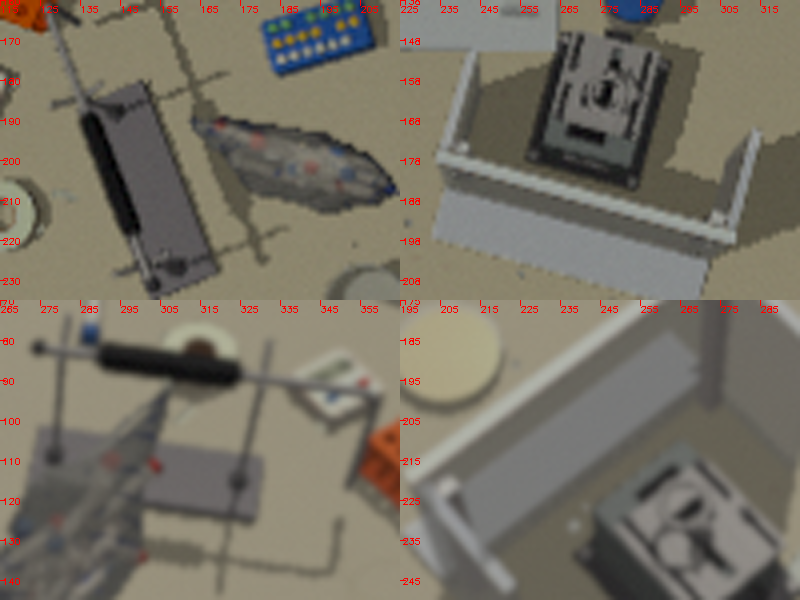

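Depth gives consistent numbers: handle middle ≈ (0.522, 0.359), rod yaw ≈ 21.8°; holder centre ≈ (0.664, −0.108), yaw ≈ −16.7°; shield pane agrees. The crinkled thing right of the stand (165–213, 190–210 in top) is about 0.2 m tall, so I must keep clear of it. Moving above the handle.

Units first: shifts go in shares of 0.8 m and turns go in shares of 2 rad. So -0.381 m / 0.8 = -0.4763, -0.28 m / 0.8 = -0.35, -0.703 rad / 2 = -0.3515.

move_arm([
  {"delta_pos": [0,0,-0.05],"turn": [0,0,0],"fingers": 0},
  {"delta_pos": [-0.0375,-0.0125,-0.1],"turn": [0,0,-0.05],"fingers": 0},
  {"delta_pos": [-0.1,-0.0313,-0.125],"turn": [0,0,-0.1],"fingers": 0},
  {"delta_pos": [-0.1625,-0.05,-0.125],"turn": [0,0,-0.15],"fingers": 0},
  {"delta_pos": [-0.225,-0.0688,-0.125],"turn": [0,0,-0.2],"fingers": 0},
  {"delta_pos": [-0.2875,-0.0875,-0.125],"turn": [0,0,-0.25],"fingers": 0},
  {"delta_pos": [-0.35,-0.1063,-0.125],"turn": [0,0,-0.3],"fingers": 0},
  {"delta_pos": [-0.4125,-0.125,-0.125],"turn": [0,0,-0.3515],"fingers": 0},
  {"delta_pos": [-0.4763,-0.1475,-0.125],"turn": [0,0,-0.3515],"fingers": 0},
  {"delta_pos": [-0.4763,-0.1475,-0.125],"turn": [0,0,-0.3515],"fingers": 0},
  {"delta_pos": [-0.4763,-0.1475,-0.125],"turn": [0,0,-0.3515],"fingers": 0},
])

```text
clock: 1.48
position: [0.5217, 0.3603, 0.3055]
ee_rot: [-0.189, 0.982, 0.0, -0.001]
ft_force: [-0.8, 1.0, -0.2]
grip_width: 0.997
grasp_force: 0.0
```

```bash
python3 - <<'E'
from h import *
import pickle
o=get_obs(); print(o['position'],Ro.from_quat(o['ee_rot']).as_matrix().round(3).tolist(),o['ft_force'])
c=cam('wrist'); save(c,'w1.png'); pickle.dump(c,open('w1.pkl','wb'))
P=pts(c); P[c['range_z']==0]=np.nan
g=c['color'].max(2)<60
m=g&(P[...,2]>.125)&(P[...,2]<.16)
n,l,s,ce=cv2.connectedComponentsWithStats(m.astype(np.uint8))
for i in range(1,n):
    if s[i,4]>150:
        q=P[l==i]; r=cv2.minAreaRect(q[:,:2].astype(np.float32)); print('handle',s[i],ce[i],r,np.nanmean(q[:,2]))
T=pickle.load(open('top.pkl','rb'))
for c in (T,c):
    P=pts(c).reshape(-1,3); P=P[(P[:,2]>.06)&(P[:,2]<.4)]
    d=P[:,:2]-[.522,.359]; a=np.deg2rad(21.8); x=d@[np.cos(a),np.sin(a)]; y=d@[-np.sin(a),np.cos(a)]
    m=(abs(x)<.1)&(y<-.03)&(y>-.13)
    if m.any(): print('near', x[m].min(),x[m].max(), y[m].max(),P[m,2].max())
    for yy in np.arange(-.12,-.03,.02):
        k=m&(abs(y-yy)<.01)
        if k.any(): print(yy.round(3),k.sum(),x[k].min(),x[k].max(),P[k,2].max())
E
```

```text
[0.52171258 0.36025536 0.30553095] [[-0.929, -0.371, -0.001], [-0.371, 0.929, -0.0], [0.001, 0.0, -1.0]] [-0.78840261  1.00466168 -0.2345268 ]
handle [ 254  115   15  104 1427] [260.69376314 164.9495445 ] ((0.5178830623626709, 0.3640497922897339), (0.1159641444683075, 0.015455320477485657), 21.56797981262207) 0.1439505288819547
near -0.0776475820333718 0.00382375391804006 -0.0890941075602911 0.2225631669518462
-0.12 118 -0.0776475820333718 -0.0023447267651773643 0.21160839160332223
-0.1 76 -0.060915067475458474 0.00382375391804006 0.2225631669518462
-0.08 1 -0.002953363483129489 -0.002953363483129489 0.1924567227938565
near -0.08005780620023822 0.01261990170869958 -0.031231298106319767 0.3999970408193238
-0.12 1998 -0.08005780620023822 -0.012343839351654827 0.2081077834103378
-0.1 2243 -0.062339861276369465 0.0035139183545860775 0.2147089196364551
-0.08 748 -0.03935802431869315 0.0030637593345649817 0.3999939853907892
-0.06 3710 -0.014071410952542851 0.01261990170869958 0.3999970408193238
-0.04 3708 -0.015951221706460093 0.01189523780945491 0.399997007507544
```

View pics/w1.png

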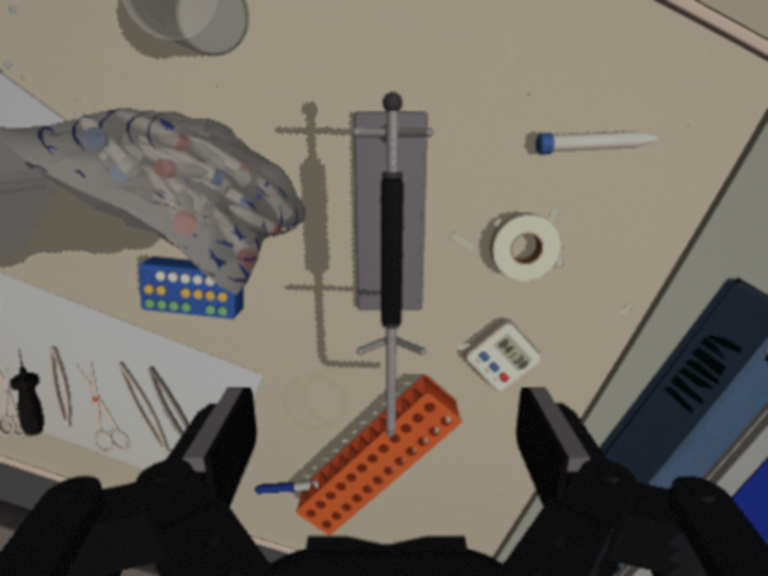

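The wrist picture shows the handle at (392,250) between both forks (rows 130 and 345), the bag to its left with about 30 mm of clearance, and the jaws well aligned. Descending and gripping.

To row units: 0.178 m / 0.8 = 0.2225, 0.165 m / 0.8 = 0.2063.

move_arm([
  {"delta_pos": [0,0.0025,0.05],"turn": [0,0,0],"fingers": 0},
  {"delta_pos": [0,0.0038,0.1125],"turn": [0,0,0],"fingers": 0},
  {"delta_pos": [0,0.0038,0.175],"turn": [0,0,0],"fingers": 0},
  {"delta_pos": [0,0.0038,0.2063],"turn": [0,0,0],"fingers": 0},
  {"delta_pos": [0,0.0038,0.2225],"turn": [0,0,0],"fingers": 0},
  {"delta_pos": [0,0.0038,0.2225],"turn": [0,0,0],"fingers": 0.4},
  {"delta_pos": [0,0.0038,0.2225],"turn": [0,0,0],"fingers": 0.6},
  {"delta_pos": [0,0.0038,0.2225],"turn": [0,0,0],"fingers": 0.7},
  {"delta_pos": [0,0.0038,0.2225],"turn": [0,0,0],"fingers": 0.75},
  {"delta_pos": [0,0.0038,0.2225],"turn": [0,0,0],"fingers": 0.78},
], force=30)

```text
clock: 2.78
position: [0.5211, 0.3628, 0.1283]
ee_rot: [-0.189, 0.982, 0.0, 0.0]
ft_force: [-0.2, -0.1, -0.3]
grip_width: 0.218
grasp_force: 0.0
```

```bash
python3 - <<'E'
from h import *
o=get_obs(); print(o['clock'],o['position'],o['ft_force'],o['grip_width'],o['grasp_force'])
c=cam('wrist'); P=pts(c); R=c['A']; p=np.array(o['position'])
P[c['range_z']==0]=np.nan
# rod front part in tool frame
Q=(P.reshape(-1,3)-p)@Ro.from_quat(o['ee_rot']).as_matrix()
Q=Q.reshape(P.shape)
m=(Q[...,0]>-.16)&(Q[...,0]<.1)&(abs(Q[...,1])<.03)&(abs(P[...,2]-.14)<.012)
for a in np.arange(-.16,.1,.02):
    k=m&(abs(Q[...,0]-a)<.01)
    if k.sum()>3: print(round(a,2),k.sum(),np.median(Q[k],0).round(4),np.percentile(Q[k][:,1],[5,95]).round(4))
E
```

```text
2.775 [0.52114707 0.36281368 0.12829274] [-0.15865794 -0.0951157  -0.32570203] 0.21754222877297397 0.0
-0.08 546 [-0.0725  0.0018 -0.0089] [-0.0147  0.0159]
-0.06 417 [-0.0688  0.0011 -0.0088] [-0.0142  0.0152]
-0.04 729 [-0.0392  0.0023 -0.0162] [-0.0054  0.0094]
-0.02 814 [-0.0196  0.0022 -0.0162] [-0.0051  0.0093]
-0.0 937 [ 0.0004  0.0022 -0.0161] [-0.005   0.0095]
0.02 1041 [ 0.0205  0.0022 -0.0162] [-0.0048  0.0095]
0.04 1183 [ 0.0405  0.0021 -0.0162] [-0.005   0.0094]
0.06 1033 [ 0.0576  0.0022 -0.0125] [-0.0042  0.0088]
0.08 1954 [ 0.0863  0.0026 -0.0102] [-0.0205  0.0251]
```

To row units: 0.001 m / 0.8 = 0.0013.

move_arm([
  {"delta_pos": [0,0.0013,0],"turn": [0,0,0],"fingers": 0.8},
  {"delta_pos": [0,0.0013,0],"turn": [0,0,0],"fingers": 0.9},
  {"delta_pos": [0,0.0013,0],"turn": [0,0,0],"fingers": 1},
  {"delta_pos": [0,0.0013,0],"turn": [0,0,0],"fingers": 1},
  {"delta_pos": [0,0.0013,0],"turn": [0,0,0],"fingers": 1},
], force=110)

```text
clock: 3.45
position: [0.5206, 0.3637, 0.128]
ee_rot: [-0.189, 0.982, 0.0, -0.0]
ft_force: [0.9, 0.1, 0.1]
grip_width: 0.002
grasp_force: 0.0
```

```bash
python3 - <<'E'
from h import *
o=get_obs(); print(o['clock'],o['position'],o['ft_force'],o['grip_width'],o['grasp_force'],o['joint_pos'])
E
```

```text
3.45 [0.52064985 0.36366029 0.12796771] [0.87130794 0.12614117 0.12471897] 0.0017038738116622017 0.0 [-0.73849501  0.40154164  0.0735731   1.53647267 -0.03081504  1.20474442
  1.29129492]
```

The jaws shut on nothing; looking.

```bash
python3 - <<'E'
from h import *
a=cam('wrist')['color'];b=cam('scene')['color'][50:150,220:370]; t=cam('top')['color'][140:240,90:240]
im=np.hstack([cv2.resize(a,(400,300)),cv2.resize(b,(400,267))[:300]]) if 0 else np.vstack([np.hstack([cv2.resize(b,(400,267)),cv2.resize(t,(400,267))]),cv2.resize(a,(800,600))[80:400]])
cv2.imwrite('pics/m1.png',im[:,:,::-1])
E
```

```text
(no output)
```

View pics/m1.png

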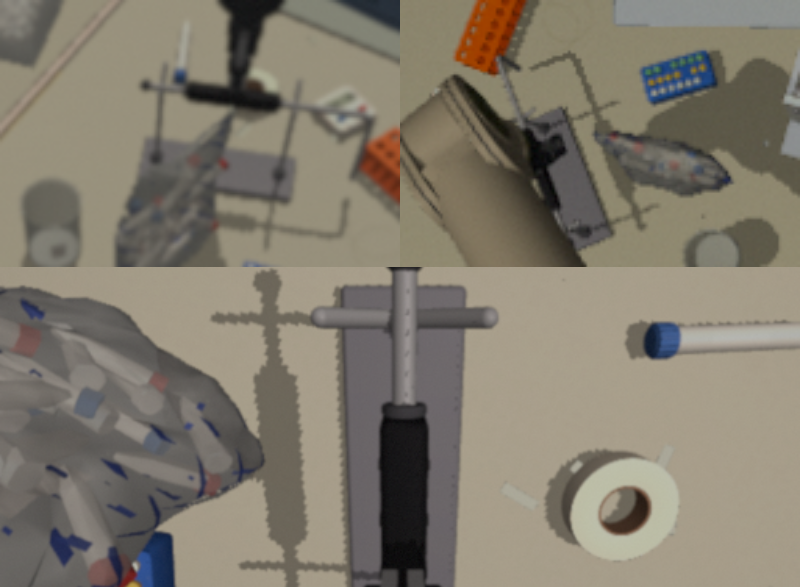

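```bash
python3 - <<'E'
from h import *
o=get_obs(); p=o['position']; M=Ro.from_quat(o['ee_rot']).as_matrix()
for n in ('wrist','scene','top'):
    c=cam(n); P=pts(c); P[c['range_z']==0]=np.nan
    Q=((P.reshape(-1,3)-p)@M).reshape(P.shape)
    print(n)
    for a in np.arange(-.06,.075,.01):
        k=(abs(Q[...,0]-a)<.005)&(abs(Q[...,1])<.05)&(abs(P[...,2]-.15)<.05)
        if k.sum()>1: q=Q[k]; print(round(a,3),k.sum(),'y',np.percentile(q[:,1],[5,50,95]).round(3),'z',np.percentile(q[:,2],[2,50,98]).round(3))
E
```

```text
wrist
-0.06 65 y [-0.001  0.001  0.003] z [-0.013 -0.009 -0.008]
-0.01 136 y [-0.001  0.001  0.003] z [-0.072 -0.062 -0.061]
0.0 322 y [-0.002  0.001  0.009] z [-0.072 -0.062 -0.013]
0.01 3974 y [-0.016  0.001  0.017] z [-0.072 -0.053 -0.016]
0.02 544 y [-0.006  0.001  0.009] z [-0.018 -0.016 -0.014]
0.03 536 y [-0.006  0.001  0.008] z [-0.018 -0.016 -0.014]
0.04 590 y [-0.006  0.001  0.009] z [-0.018 -0.016 -0.014]
0.05 637 y [-0.006  0.002  0.009] z [-0.018 -0.016 -0.014]
0.06 546 y [-0.005  0.001  0.008] z [-0.017 -0.012 -0.006]
0.07 321 y [-0.002  0.001  0.005] z [-0.011 -0.009 -0.006]
scene
-0.06 9 y [-0.007 -0.004 -0.   ] z [-0.016 -0.01  -0.007]
-0.05 24 y [-0.008 -0.007  0.005] z [-0.02  -0.015  0.   ]
-0.04 25 y [-0.009 -0.006  0.005] z [-0.02  -0.016  0.   ]
-0.03 25 y [-0.008 -0.006  0.003] z [-0.021 -0.014  0.003]
-0.02 25 y [-0.01  -0.005  0.006] z [-0.02  -0.016 -0.002]
-0.01 37 y [-0.013 -0.007  0.001] z [-0.052 -0.018  0.003]
0.0 40 y [-0.014 -0.008 -0.003] z [-0.056 -0.024 -0.001]
0.01 33 y [-0.01  -0.006  0.001] z [-0.046 -0.019  0.001]
0.02 24 y [-0.009 -0.006  0.0
[... 200 characters left out ...]
1]
0.06 10 y [-0.006 -0.002  0.004] z [-0.017 -0.011 -0.007]
0.07 9 y [-0.005 -0.002  0.002] z [-0.014 -0.01  -0.005]
top
-0.06 5 y [-0.003 -0.001  0.002] z [-0.016 -0.01  -0.003]
-0.05 8 y [-0.008 -0.007 -0.002] z [-0.02  -0.011  0.005]
-0.04 2 y [-0.009 -0.009 -0.009] z [-0.015 -0.01  -0.005]
0.01 20 y [-0.014 -0.005  0.004] z [-0.056 -0.02  -0.007]
0.02 14 y [-0.009 -0.004  0.004] z [-0.023 -0.016 -0.004]
0.03 16 y [-0.01  -0.005  0.004] z [-0.023 -0.017 -0.   ]
0.04 13 y [-0.01  -0.003  0.005] z [-0.023 -0.016 -0.01 ]
0.05 16 y [-0.01  -0.005  0.004] z [-0.022 -0.017 -0.003]
0.06 10 y [-0.007 -0.003  0.003] z [-0.013 -0.01  -0.007]
0.07 6 y [-0.005 -0.003  0.   ] z [-0.012 -0.01  -0.003]
```

```bash
python3 - <<'E'
from h import *
c=cam('wrist'); T=np.linalg.inv(np.array(c['tool_from_camera'])); o=get_obs(); print(o['grip_width'],o['grasp_force'])
im=cv2.resize(c['color'][180:384,156:356,::-1],None,fx=3.7,fy=2.9)
for q,col in (((0,0,.011),(0,0,255)),((0,0,0),(0,255,0)),((0,0,-.016),(255,0,0)),((0,.008,-.008),(0,255,255)),((0,-.008,-.008),(0,255,255))):
    v=T[:3,:3]@q+T[:3,3]; s=v[:2]/v[2]; s=s*(1+c['k1']*(s@s)); u=[c['fx']*s[0]+c['cx'],c['fy']*s[1]+c['cy']]; print(q,v,u)
    cv2.circle(im,(int((u[0]-156)*3.7),int((u[1]-180)*2.9)),3,col,-1)
cv2.imwrite('pics/w2.png',im)
R=c['range_z']; print(np.round(R[230:384:12,244:270:3],3))
E
```

```text
0.002702764696334568 0.0
(0, 0, 0.011) [-0.00063242  0.02148003  0.19558975] [np.float64(256.12730306100036), np.float64(230.72588714453414)]
(0, 0, 0) [-0.00063241  0.02506258  0.1851895 ] [np.float64(256.0715222978969), np.float64(238.59266242283195)]
(0, 0, -0.016) [-0.0006324   0.03027356  0.17006185] [np.float64(255.97840572989085), np.float64(251.73752205938348)]
(0, 0.008, -0.008) [0.00736759 0.02765968 0.17762279] [np.float64(269.92541567770036), np.float64(244.8707927781685)]
(0, -0.008, -0.008) [-0.0086324   0.02767646  0.17762855] [np.float64(242.12941865003242), np.float64(244.8970826345954)]
[[0.169 0.165 0.165 0.165 0.165 0.164 0.166 0.164 0.164]
 [0.17  0.169 0.167 0.168 0.167 0.167 0.167 0.166 0.168]
 [0.146 0.145 0.146 0.145 0.146 0.147 0.146 0.146 0.146]
 [0.136 0.136 0.137 0.135 0.137 0.136 0.135 0.136 0.134]
 [0.127 0.127 0.127 0.128 0.127 0.128 0.126 0.127 0.127]
 [0.118 0.118 0.119 0.124 0.123 0.124 0.124 0.118 0.117]
 [0.111 0.112 0.112 0.119 0.126 0.126 0.12  0.111 0.11 ]
 [0.105 0.104 0.109 0.118 0.128 0.128 0.118 0.109 0.104]
 [0.093 0.101 0.117 0.119 0.131 0.131 0.12  0.118 0.1  ]
 [0.093 0.117 0.12  0.199 0.199 0.197 0.2   0.119 0.117]
 [0.093 0.115 0.115 0.203 0.201 0.201 0.202 0.116 0.114]
 [0.089 0.088 0.088 0.089 0.088 0.089 0.087 0.088 0.088]
 [0.084 0.083 0.084 0.084 0.084 0.083 0.084 0.083 0.084]]
```

View pics/w2.png

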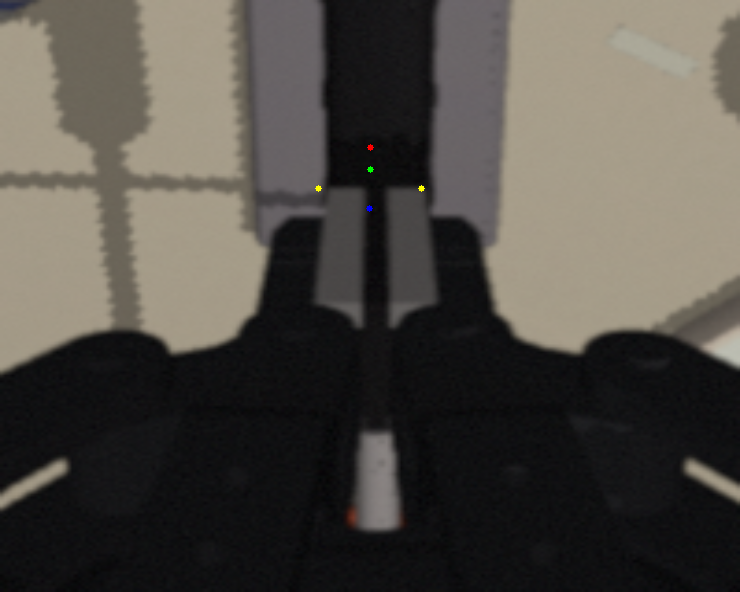

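The jaws are shut about 13 mm above the handle: the wrist depth puts the real fingertips about 30 mm behind the reported TCP, not 11 mm ahead of it. The rod has not moved. Opening, going 33 mm lower and closing part-way to check.

To row units: 0.033 m / 0.8 = 0.0413, 0.02 m / 0.8 = 0.025.

move_arm([
  {"delta_pos": [0,0,0],"turn": [0,0,0],"fingers": 0.3},
  {"delta_pos": [0,0,0],"turn": [0,0,0],"fingers": 0.3},
  {"delta_pos": [0,0,0],"turn": [0,0,0],"fingers": 0.3},
  {"delta_pos": [0,0,0.0125],"turn": [0,0,0],"fingers": 0.3},
  {"delta_pos": [0,0,0.025],"turn": [0,0,0],"fingers": 0.3},
  {"delta_pos": [0,0,0.0413],"turn": [0,0,0],"fingers": 0.3},
  {"delta_pos": [0,0,0.0413],"turn": [0,0,0],"fingers": 0.6},
  {"delta_pos": [0,0,0.0413],"turn": [0,0,0],"fingers": 0.7},
  {"delta_pos": [0,0,0.0413],"turn": [0,0,0],"fingers": 0.75},
], force=30)

```text
clock: 4.92
position: [0.521, 0.3639, 0.0955]
ee_rot: [-0.189, 0.982, 0.0, 0.0]
ft_force: [0.2, -0.5, -0.6]
grip_width: 0.249
grasp_force: 0.0
```

```bash
cat > fing.py <<'E'
from h import *
o=get_obs(); print(o['clock'],o['position'],o['ft_force'],o['grip_width'],o['grasp_force'])
c=cam('wrist'); T=np.array(c['tool_from_camera'])
P=pts(c); M=Ro.from_quat(o['ee_rot']).as_matrix(); Q=((P.reshape(-1,3)-o['position'])@M).reshape(P.shape)
c['Q']=Q
# finger front faces at tool x~.011
m=(c['range_z']>0)&(abs(Q[...,0]-.0115)<.0035)&(Q[...,2]<0.02)&(Q[...,2]>-.06)&(abs(Q[...,1])<.06)
for z in np.arange(-.055,.02,.005):
    k=m&(abs(Q[...,2]-z)<.0025)
    y=Q[k][:,1]
    if k.sum()>5: print('z',round(z,3),k.sum(),'y',y.min().round(3), y[y<0].max().round(3) if (y<0).any() else None,y[y>0].min().round(3) if (y>0).any() else None,y.max().round(3))
E
python3 fing.py
```

```text
4.925 [0.52096434 0.36386672 0.09553078] [ 0.18659018 -0.47558436 -0.61290049] 0.24901510792853665 0.0
z -0.055 218 y -0.017 -0.01 0.011 0.018
z -0.05 664 y -0.017 -0.0 0.0 0.019
z -0.045 222 y -0.017 -0.005 0.008 0.018
z -0.04 156 y -0.017 -0.01 0.011 0.018
z -0.035 152 y -0.016 -0.01 0.011 0.018
z -0.03 122 y -0.016 -0.01 0.011 0.018
z -0.025 21 y -0.016 -0.011 0.012 0.018
```

Confirmed: pads straddle the handle now. Closing.

To row units: 0.001 m / 0.8 = 0.0013.

move_arm([
  {"delta_pos": [0,0.0013,0],"turn": [0,0,0],"fingers": 0.78},
  {"delta_pos": [0,0.0013,0],"turn": [0,0,0],"fingers": 0.82},
  {"delta_pos": [0,0.0013,0],"turn": [0,0,0],"fingers": 0.9},
  {"delta_pos": [0,0.0013,0],"turn": [0,0,0],"fingers": 1},
  {"delta_pos": [0,0.0013,0],"turn": [0,0,0],"fingers": 1},
], force=115)

```text
clock: 5.6
position: [0.5208, 0.3644, 0.0955]
ee_rot: [-0.189, 0.982, 0.0, 0.0]
ft_force: [-0.7, -2.8, 6.0]
grip_width: 0.161
grasp_force: 112.4
```

```bash
python3 fing.py
```

```text
5.6 [0.52079923 0.36442434 0.09554248] [-0.65191111 -2.80561222  5.97625037] 0.1609598916266207 112.35967755317688
z -0.055 221 y -0.013 -0.006 0.008 0.014
z -0.05 640 y -0.013 -0.0 0.0 0.014
z -0.045 172 y -0.013 -0.001 0.005 0.014
z -0.04 126 y -0.013 -0.008 0.009 0.014
z -0.035 99 y -0.013 -0.008 0.01 0.014
z -0.03 86 y -0.013 -0.008 0.01 0.014
```

Rod gripped (112 N). Lifting straight up, and working out the eye from the stored views.

To row units: -0.235 m / 0.8 = -0.2938, -0.2 m / 0.8 = -0.25.

move_arm([
  {"delta_pos": [0,0,-0.025],"turn": [0,0,0],"fingers": 1},
  {"delta_pos": [0,0,-0.0625],"turn": [0,0,0],"fingers": 1},
  {"delta_pos": [0,0,-0.125],"turn": [0,0,0],"fingers": 1},
  {"delta_pos": [0,0,-0.1875],"turn": [0,0,0],"fingers": 1},
  {"delta_pos": [0,0,-0.25],"turn": [0,0,0],"fingers": 1},
  {"delta_pos": [0,0,-0.2938],"turn": [0,0,0],"fingers": 1},
  {"delta_pos": [0,0,-0.2938],"turn": [0,0,0],"fingers": 1},
  {"delta_pos": [0,0,-0.2938],"turn": [0,0,0],"fingers": 1},
])

```text
clock: 6.65
position: [0.5198, 0.3647, 0.3295]
ee_rot: [-0.189, 0.982, -0.0, -0.001]
ft_force: [0.4, -0.0, -2.2]
grip_width: 0.163
grasp_force: 112.3
```

```bash
python3 - <<'E'
from h import *
import pickle
o=get_obs(); print(o['position'],o['ft_force'],o['grip_width'],o['grasp_force'])
S=pickle.load(open('scene.pkl','rb'));T=pickle.load(open('top.pkl','rb'))
print('ring px', onz(T,[[276,160.5]],.125),onz(S,[[267,227],[263,236]],.125))
for c in(S,T):
    P=pts(c); m=(c['range_z']>0)&(np.hypot(P[...,0]-.664,P[...,1]+.108)<.045)&(P[...,2]>.112)&(P[...,2]<.14)
    q=P[m]; v,u=np.nonzero(m); print(m.sum(),q.mean(0),(q.max(0)+q.min(0))/2,np.ptp(q,axis=0),u.mean(),v.mean())
    a=np.deg2rad(-16.7); d=q[:,:2]-[.664,-.108]; X=d@[np.cos(a),np.sin(a)];Y=d@[-np.sin(a),np.cos(a)]; print('holder frame',X.min(),X.max(),Y.min(),Y.max(),np.median(q[:,2]))
# block/trim contour
    m=(abs(P[...,2]-.195)<.008)&(P[...,0]>.5)&(P[...,1]<.06)&(P[...,1]>-.28)&(P[...,0]<.72)
    q=P[m]; r=cv2.minAreaRect(q[:,:2].astype(np.float32)); d=q[:,:2]-[.664,-.108]; X=d@[np.cos(a),np.sin(a)];Y=d@[-np.sin(a),np.cos(a)]; print('trim',X.min(),X.max(),Y.min(),Y.max(),r)
# rod in wrist & scene now
c=cam('scene'); P=pts(c); M=Ro.from_quat(o['ee_rot']).as_matrix(); Q=((P.reshape(-1,3)-o['position'])@M).reshape(P.shape)
m=(c['range_z']>0)&(Q[...,0]<-.15)&(Q[...,0]>-.18)&(abs(Q[...,1])<.03)&(P[...,2]>.2)
q=Q[m]; print('bend',m.sum(),np.percentile(q,[3,50,97],axis=0).round(4).tolist())
E
```

```text
[0.51976173 0.36470064 0.32947224] [ 0.3500416  -0.04258931 -2.15324537] 0.16340866911225385 112.28747963905334
ring px [[ 0.66429411 -0.11096155  0.125     ]] [[ 0.66690408 -0.11024468  0.125     ]
 [ 0.67141313 -0.13685619  0.125     ]]
95 [ 0.66428599 -0.11097544  0.12728875] [ 0.66357061 -0.10901405  0.12288879] [0.03943474 0.03661917 0.02017429] 266.0105263157895 226.38947368421051
holder frame -0.01850365215818212 0.020707178767603425 -0.01985959135515663 0.016524152600137083 0.1282131460043031
trim -0.1088511311301735 -0.0076190016091887205 -0.1385679103196216 0.1219132402262604 ((0.6058051586151123, -0.09923560917377472), (0.26051443815231323, 0.10118147730827332), 73.27714538574219)
51 [ 0.66199588 -0.11141567  0.1275893 ] [ 0.66478015 -0.11093125  0.12483085] [0.04234224 0.03568091 0.02117088] 276.1764705882353 161.01960784313727
holder frame -0.019533688193762378 0.02319402935242422 -0.0220406992701109 0.014637957930131893 0.12828106230004988
trim -0.1086313184755233 -0.008269426474486667 -0.1398902724825682 0.12130945952997377 ((0.6049424409866333, -0.09984110295772552), (0.2613705098628998, 0.10009106993675232), 73.57874298095703)
bend 124 [[-0.168, -0.006, -0.0411], [-0.1637, -0.0029, 0.0039], [-0.153, 0.001, 0.0663]]
```

Eye ≈ (0.6635, −0.1105), holder yaw −16.7°; rod bend sits at tool x ≈ −0.165. Carrying the rod over the bag and shield to stand above the eye.

To row units: -0.392 m / 0.8 = -0.49, 0.172 m / 0.8 = 0.215, 0.672 rad / 2 = 0.336.

move_arm([
  {"delta_pos": [0.015,-0.0375,0],"turn": [0,0,0.025],"fingers": 1},
  {"delta_pos": [0.04,-0.0938,0],"turn": [0,0,0.065],"fingers": 1},
  {"delta_pos": [0.065,-0.15,0],"turn": [0,0,0.105],"fingers": 1},
  {"delta_pos": [0.09,-0.2063,0],"turn": [0,0,0.145],"fingers": 1},
  {"delta_pos": [0.115,-0.2625,0],"turn": [0,0,0.185],"fingers": 1},
  {"delta_pos": [0.14,-0.3188,0],"turn": [0,0,0.225],"fingers": 1},
  {"delta_pos": [0.165,-0.375,0],"turn": [0,0,0.265],"fingers": 1},
  {"delta_pos": [0.19,-0.4313,0],"turn": [0,0,0.305],"fingers": 1},
  {"delta_pos": [0.21,-0.475,0],"turn": [0,0,0.33],"fingers": 1},
  {"delta_pos": [0.215,-0.49,0],"turn": [0,0,0.336],"fingers": 1},
  {"delta_pos": [0.215,-0.49,0],"turn": [0,0,0.336],"fingers": 1},
  {"delta_pos": [0.215,-0.49,0],"turn": [0,0,0.336],"fingers": 1},
])

```text
clock: 8.2
position: [0.5061, -0.0615, 0.3295]
ee_rot: [0.144, 0.99, 0.0, -0.0]
ft_force: [0.4, 0.2, -1.0]
grip_width: 0.161
grasp_force: 112.4
```

```bash
cat > look.py <<'E'
from h import *
import sys
o=get_obs(); p=o['position']; M=Ro.from_quat(o['ee_rot']).as_matrix()
print(o['clock'],p,'tool x',M[:,0].round(4),'z',M[:,2].round(3),o['ft_force'],o['torque'],o['grip_width'],o['grasp_force'])
a=np.deg2rad(-16.7); e=np.array([.6635,-.1105])
H=lambda q:np.c_[(q[:,:2]-e)@[np.cos(a),np.sin(a)],(q[:,:2]-e)@[-np.sin(a),np.cos(a)],q[:,2]]
C={}
for n in ('scene','top'):
    c=C[n]=cam(n); P=pts(c); Q=((P.reshape(-1,3)-p)@M).reshape(P.shape)
    m=(c['range_z']>0)&(abs(Q[...,0]+.165)<.02)&(abs(Q[...,1])<.02)&(Q[...,2]>-.05)&(P[...,2]>.14)
    if m.any():
        q=Q[m]; h=H(P[m]); print(n,'bend tool',m.sum(),np.percentile(q,[3,50,97],axis=0).round(4).tolist())
        for z0 in np.arange(.14,h[:,2].max(),.03):
            k=abs(h[:,2]-z0)<.015
            if k.sum()>2: print('   z',z0.round(2),'holder xy',np.median(h[k],0).round(4))
    m=(c['range_z']>0)&(abs(P[...,2]-.125)<.01)
    h=H(P.reshape(-1,3)); k=m.ravel()&(abs(h[:,0]+.01)<.06)&(abs(h[:,1])<.05)
    if k.any(): print(n,'eye/stalk h',k.sum(),np.percentile(h[k],[3,50,97],axis=0).round(4).tolist())
tip=p+M@[-.165,-.001,.0745]; print('tip model',tip,'H',H(tip[None]).round(4))
if len(sys.argv)>1:
    s=C['scene']['color'][190:265,215:315]; t=C['top']['color'][130:205,225:325]
    cv2.imwrite('pics/'+sys.argv[1],np.hstack([cv2.resize(x,(400,300),interpolation=cv2.INTER_CUBIC) for x in(s,t)])[:,:,::-1])
E
python3 look.py e1.png
```

```text
8.2 [ 0.50606227 -0.06154423  0.32949841] tool x [-0.9585  0.2851  0.001 ] z [-0.001  0.    -1.   ] [ 0.38715827  0.18474339 -1.0057383 ] [0.03386866 0.04125842 0.01499474] 0.16141756573744226 112.38213300704956
scene bend tool 128 [[-0.1676, -0.0034, -0.0437], [-0.1648, -0.0012, -0.011], [-0.1478, 0.0038, 0.0666]]
   z 0.26 holder xy [0.0006 0.     0.2671]
   z 0.29 holder xy [1.000e-03 1.000e-04 2.897e-01]
   z 0.32 holder xy [1.100e-03 3.000e-04 3.234e-01]
   z 0.35 holder xy [0.0007 0.0009 0.3536]
scene eye/stalk h 93 [[-0.0181, -0.0158, 0.1207], [0.0006, -0.0, 0.128], [0.0189, 0.0173, 0.1306]]
top bend tool 17 [[-0.1655, -0.0048, -0.0448], [-0.1538, -0.0013, -0.0404], [-0.1464, 0.0022, -0.0318]]
   z 0.35 holder xy [-0.0004 -0.001   0.3642]
top eye/stalk h 41 [[-0.017, -0.0184, 0.1203], [-0.001, -0.0054, 0.1278], [0.0137, 0.0161, 0.1333]]
tip model [ 0.66386087 -0.10951719  0.25483619] H [[1.000e-04 1.000e-03 2.548e-01]]
```

View pics/e1.png

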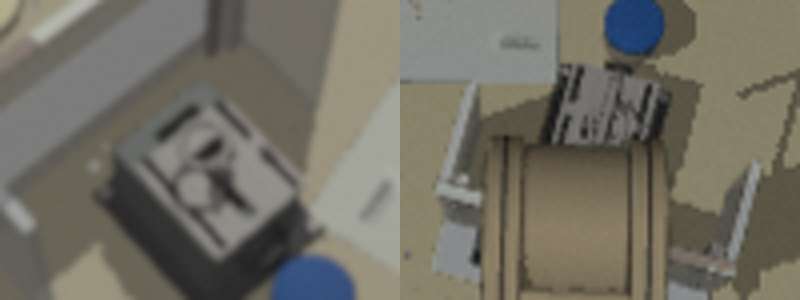

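Tip model sits within 1 mm of the eye centre; scene cloud agrees. Lowering to just above the eye, then in.

To row units: 0.11 m / 0.8 = 0.1375, 0.1 m / 0.8 = 0.125.

move_arm([
  {"delta_pos": [0,0,0.0375],"turn": [0,0,0],"fingers": 1},
  {"delta_pos": [0,0,0.0875],"turn": [0,0,0],"fingers": 1},
  {"delta_pos": [0,0,0.125],"turn": [0,0,0],"fingers": 1},
  {"delta_pos": [0,0,0.1375],"turn": [0,0,0],"fingers": 1},
  {"delta_pos": [0,0,0.1375],"turn": [0,0,0],"fingers": 1},
  {"delta_pos": [0,0,0.1375],"turn": [0,0,0],"fingers": 1},
])

```text
clock: 9.05
position: [0.5068, -0.0631, 0.2213]
ee_rot: [0.145, 0.989, 0.0, 0.001]
ft_force: [0.7, -0.8, -0.7]
grip_width: 0.162
grasp_force: 112.4
```

```bash
python3 look.py e2.png
```

```text
9.05 [ 0.50681899 -0.06308459  0.22134248] tool x [-0.9578  0.2873 -0.0019] z [ 0.002  0.    -1.   ] [ 0.66361368 -0.77452392 -0.74765204] [-0.01454455  0.02049949 -0.00095742] 0.16246628719923692 112.43669629096985
scene bend tool 96 [[-0.1675, -0.0031, -0.0438], [-0.1644, -0.0009, -0.0133], [-0.1455, 0.0037, 0.0633]]
   z 0.14 holder xy [ 0.0023 -0.0022  0.1544]
   z 0.17 holder xy [ 0.0023 -0.0013  0.1717]
   z 0.2 holder xy [ 0.0027 -0.0009  0.2012]
   z 0.23 holder xy [ 0.0026 -0.0013  0.2313]
   z 0.26 holder xy [-7.20e-03  1.00e-04  2.61e-01]
scene eye/stalk h 85 [[-0.0179, -0.0162, 0.1215], [0.0035, -0.0019, 0.1283], [0.0197, 0.0169, 0.1309]]
top bend tool 16 [[-0.1665, -0.0045, -0.0452], [-0.1539, -0.001, -0.0397], [-0.1452, 0.0021, -0.0291]]
   z 0.26 holder xy [-0.0098 -0.0006  0.2613]
top eye/stalk h 38 [[-0.0178, -0.0185, 0.1225], [-0.0022, -0.0062, 0.1282], [0.012, 0.0162, 0.1332]]
tip model [ 0.66472053 -0.11144185  0.14714726] H [[ 0.0014 -0.0006  0.1471]]
```

View pics/e2.png

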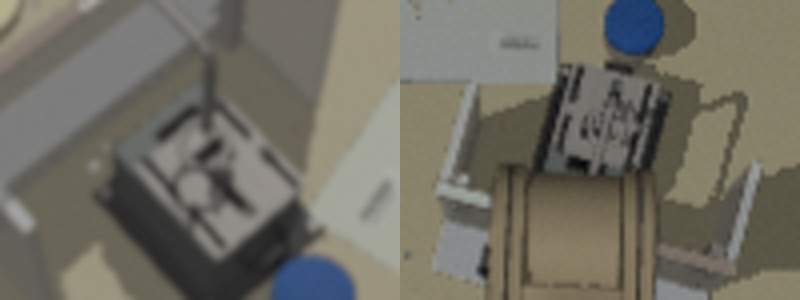

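Picture: tip at crop (208,128), right above the eye at about (210,148). Lowering into it.

To row units: 0.026 m / 0.8 = 0.0325, 0.001 m / 0.8 = 0.0013.

move_arm([
  {"delta_pos": [0.0013,0,0.01],"turn": [0,0,0],"fingers": 1},
  {"delta_pos": [0.0013,0,0.0175],"turn": [0,0,0],"fingers": 1},
  {"delta_pos": [0.0013,0,0.025],"turn": [0,0,0],"fingers": 1},
  {"delta_pos": [0.0013,0,0.0325],"turn": [0,0,0],"fingers": 1},
  {"delta_pos": [0.0013,0,0.0325],"turn": [0,0,0],"fingers": 1},
])

```text
clock: 9.78
position: [0.5048, -0.0629, 0.1934]
ee_rot: [0.145, 0.989, -0.0, -0.0]
ft_force: [0.8, -0.2, -2.2]
grip_width: 0.166
grasp_force: 112.4
```

```bash
python3 look.py | grep -v '   z'
```

```text
9.775 [ 0.50480881 -0.06291139  0.19344115] tool x [-9.577e-01  2.877e-01  8.000e-04] z [-0.001 -0.    -1.   ] [ 0.79270543 -0.22798836 -2.1804079 ] [-0.00501121  0.05525065 -0.03588097] 0.165759936640142 112.43592739105225
scene bend tool 77 [[-0.1677, -0.0032, -0.044], [-0.1642, -0.001, -0.0241], [-0.1472, 0.0043, 0.0499]]
scene eye/stalk h 93 [[-0.0179, -0.0162, 0.1216], [0.0008, -0.0012, 0.1279], [0.019, 0.0173, 0.1324]]
top bend tool 14 [[-0.163, -0.0041, -0.0453], [-0.1554, -0.0009, -0.0399], [-0.1462, 0.0025, -0.0346]]
top eye/stalk h 38 [[-0.0179, -0.0185, 0.1214], [-0.0014, -0.0075, 0.1277], [0.0135, 0.0162, 0.1314]]
tip model [ 0.66248083 -0.1113361   0.11880316] H [[-0.0007 -0.0011  0.1188]]
```

To row units: 0.02 m / 0.8 = 0.025, 0.017 m / 0.8 = 0.0213.

move_arm([
  {"delta_pos": [0,0,0.0075],"turn": [0,0,0],"fingers": 1},
  {"delta_pos": [0,0,0.015],"turn": [0,0,0],"fingers": 1},
  {"delta_pos": [0,0,0.0163],"turn": [0,0,0],"fingers": 1},
  {"delta_pos": [0.005,0,0.0163],"turn": [0,0,0],"fingers": 1},
  {"delta_pos": [0.01,0,0.0163],"turn": [0,0,0],"fingers": 1},
  {"delta_pos": [0.0138,0,0.0163],"turn": [0,0,0],"fingers": 1},
  {"delta_pos": [0.0175,0,0.0163],"turn": [0,0,0],"fingers": 1},
  {"delta_pos": [0.0213,0,0.0163],"turn": [0,0,0],"fingers": 1},
  {"delta_pos": [0.025,0,0.0163],"turn": [0,0,0],"fingers": 1},
  {"delta_pos": [0.025,0,0.0163],"turn": [0,0,0],"fingers": 1},
])

```text
clock: 11.12
position: [0.4859, -0.0571, 0.1811]
ee_rot: [0.145, 0.989, 0.0, 0.0]
ft_force: [2.1, -1.7, -1.2]
grip_width: 0.167
grasp_force: 112.4
```

```bash
cat > f.py <<'E'
from h import *
o=get_obs(); p=o['position']; M=Ro.from_quat(o['ee_rot']).as_matrix(); a=np.deg2rad(-16.7); e=np.array([.6635,-.1105])
hx=np.array([np.cos(a),np.sin(a),0]);hy=np.array([-np.sin(a),np.cos(a),0])
tip=p+M@[-.165,-.001,.0745]; d=tip-[*e,0]
f=np.array(o['ft_force']); print(o['clock'],'tipH',(d@hx).round(4),(d@hy).round(4),tip[2].round(4),'F hx,hy,z',f@hx,f@hy,f[2],'T hy',o['torque']@hy)
c=cam('scene'); P=pts(c); q=P[(c['range_z']>0)&(abs(P[...,2]-.1265)<.006)]
h=np.c_[(q[:,:2]-e)@hx[:2],(q[:,:2]-e)@hy[:2]]; k=(abs(h[:,0]+.01)<.07)&(abs(h[:,1]-.01)<.06); print('eye extents',k.sum(),np.percentile(h[k],[3,50,97],axis=0).round(4).tolist())
Q=((P.reshape(-1,3)-p)@M).reshape(P.shape)
m=(c['range_z']>0)&(abs(Q[...,0]+.165)<.025)&(abs(Q[...,1])<.02)&(P[...,2]>.132)&(P[...,2]<.2)
q=Q[m]; print('bend low',m.sum(),np.median(q,0).round(4))
E
python3 f.py
```

```text
11.125 tipH -0.0205 -0.0009 0.1066 F hx,hy,z 2.5086233824163786 -1.0124752631484821 -1.2445306797007885 T hy -0.5630681127217084
eye extents 95 [[-0.0281, -0.0159], [-0.0096, -0.001], [0.0086, 0.0169]]
bend low 36 [-0.1667 -0.001   0.0169]
```

To row units: 0.011 m / 0.8 = 0.0138, 0.009 m / 0.8 = 0.0113.

move_arm([
  {"delta_pos": [0.0038,0,0],"turn": [0,0,0],"fingers": 1},
  {"delta_pos": [0.0075,0,0],"turn": [0,0,0],"fingers": 1},
  {"delta_pos": [0.0113,0,0],"turn": [0,0,0],"fingers": 1},
  {"delta_pos": [0.0138,0,0],"turn": [0,0,0],"fingers": 1},
  {"delta_pos": [0.0138,0,0],"turn": [0,0,0],"fingers": 1},
  {"delta_pos": [0.0138,0,0],"turn": [0,0,0],"fingers": 1},
])

```text
clock: 11.92
position: [0.4754, -0.054, 0.181]
ee_rot: [0.145, 0.989, 0.0, -0.0]
ft_force: [2.4, -1.8, -1.9]
grip_width: 0.159
grasp_force: 112.4
```

```bash
python3 f.py
```

```text
11.925 tipH -0.0314 -0.001 0.1065 F hx,hy,z 2.8044790384399856 -1.0037933741656393 -1.9469782819890482 T hy -0.8170644272946102
eye extents 89 [[-0.0383, -0.017], [-0.019, -0.0014], [-0.0015, 0.0173]]
bend low 35 [-0.1664 -0.001   0.0152]
```

To row units: 0.004 m / 0.8 = 0.005, 0.001 m / 0.8 = 0.0013.

move_arm([
  {"delta_pos": [0.0013,0,0],"turn": [0,0,0],"fingers": 1},
  {"delta_pos": [0.0025,0,0],"turn": [0,0,0],"fingers": 1},
  {"delta_pos": [0.0038,0,0],"turn": [0,0,0],"fingers": 1},
  {"delta_pos": [0.005,0,0],"turn": [0,0,0],"fingers": 1},
  {"delta_pos": [0.005,0,0],"turn": [0,0,0],"fingers": 1},
])

```text
clock: 12.6
position: [0.4717, -0.0529, 0.181]
ee_rot: [0.145, 0.989, 0.0, 0.0]
ft_force: [5.4, -2.2, -2.9]
grip_width: 0.162
grasp_force: 112.3
```

```bash
python3 f.py
```

```text
12.6 tipH -0.0352 -0.001 0.1066 F hx,hy,z 5.819214851419482 -0.5044743016778361 -2.875228785629711 T hy -1.2625279452463734
eye extents 89 [[-0.042, -0.0169], [-0.0237, -0.0018], [-0.0066, 0.017]]
bend low 35 [-0.1666 -0.0011  0.0154]
```

To row units: 0.001 m / 0.8 = 0.0013, 0.0005 m / 0.8 = 0.0006.

move_arm([
  {"delta_pos": [0.0006,0,0],"turn": [0,0,0],"fingers": 1},
  {"delta_pos": [0.0013,0,0],"turn": [0,0,0],"fingers": 1},
  {"delta_pos": [0.0013,0,0],"turn": [0,0,0],"fingers": 1},
])

```text
clock: 13.02
position: [0.4713, -0.0528, 0.1812]
ee_rot: [0.145, 0.989, -0.0, 0.001]
ft_force: [7.5, -1.7, -4.6]
grip_width: 0.166
grasp_force: 112.2
```

```bash
python3 f.py
```

```text
13.025 tipH -0.0356 -0.001 0.1069 F hx,hy,z 7.670681751232272 0.5046135591378602 -4.568627988384325 T hy -1.7750487961101324
eye extents 87 [[-0.0419, -0.017], [-0.0231, -0.0017], [-0.0066, 0.0175]]
bend low 35 [-0.1664 -0.0009  0.0194]
```

The eye stopped moving and the force rose (≈8 N): slot end at roughly 24–25 mm. Easing 1 mm and going left.

move_arm([
  {"delta_pos": [-0.0013,0,0],"turn": [0,0,0],"fingers": 1},
  {"delta_pos": [-0.0013,0.005,0],"turn": [0,0,0],"fingers": 1},
  {"delta_pos": [-0.0013,0.01,0],"turn": [0,0,0],"fingers": 1},
  {"delta_pos": [-0.0013,0.0138,0],"turn": [0,0,0],"fingers": 1},
  {"delta_pos": [-0.0013,0.0175,0],"turn": [0,0,0],"fingers": 1},
  {"delta_pos": [-0.0013,0.0213,0],"turn": [0,0,0],"fingers": 1},
  {"delta_pos": [-0.0013,0.0213,0],"turn": [0,0,0],"fingers": 1},
])

```text
clock: 13.95
position: [0.4765, -0.0363, 0.1809]
ee_rot: [0.145, 0.989, -0.0, -0.0]
ft_force: [4.7, -1.5, -4.0]
grip_width: 0.161
grasp_force: 112.4
```

```bash
python3 f.py
```

```text
13.95 tipH -0.0354 0.0163 0.1064 F hx,hy,z 4.925920774904756 -0.13993932474533555 -3.9809303097493665 T hy -1.3337340624916814
eye extents 84 [[-0.0424, 0.0001], [-0.0219, 0.0156], [-0.006, 0.0335]]
bend low 37 [-0.1665 -0.0015  0.0172]
```

To row units: 0.011 m / 0.8 = 0.0138, 0.006 m / 0.8 = 0.0075.

move_arm([
  {"delta_pos": [0,0.0038,0],"turn": [0,0,0],"fingers": 1},
  {"delta_pos": [0,0.0075,0],"turn": [0,0,0],"fingers": 1},
  {"delta_pos": [0,0.0113,0],"turn": [0,0,0],"fingers": 1},
  {"delta_pos": [0,0.0138,0],"turn": [0,0,0],"fingers": 1},
  {"delta_pos": [0,0.0138,0],"turn": [0,0,0],"fingers": 1},
])

```text
clock: 14.62
position: [0.4796, -0.0264, 0.1808]
ee_rot: [0.146, 0.989, -0.0, -0.0]
ft_force: [4.7, -2.8, -4.0]
grip_width: 0.158
grasp_force: 112.5
```

```bash
python3 f.py
```

```text
14.625 tipH -0.0354 0.0265 0.1063 F hx,hy,z 5.312855988247401 -1.3663289348899434 -3.9553748579079433 T hy -1.311200205254516
eye extents 68 [[-0.0416, 0.0102], [-0.0245, 0.0231], [-0.0058, 0.0408]]
bend low 35 [-0.1664 -0.0017  0.014 ]
```

To row units: -0.008 m / 0.8 = -0.01, -0.006 m / 0.8 = -0.0075.

move_arm([
  {"delta_pos": [0,0.0013,0],"turn": [0,0,0],"fingers": 1},
  {"delta_pos": [0,0.0025,0],"turn": [0,0,0],"fingers": 1},
  {"delta_pos": [-0.0025,0.0025,0],"turn": [0,0,0],"fingers": 1},
  {"delta_pos": [-0.005,0.0025,0],"turn": [0,0,0],"fingers": 1},
  {"delta_pos": [-0.0075,0.0025,0],"turn": [0,0,0],"fingers": 1},
  {"delta_pos": [-0.01,0.0025,0],"turn": [0,0,0],"fingers": 1},
  {"delta_pos": [-0.01,0.0025,0],"turn": [0,0,0],"fingers": 1},
])

```text
clock: 15.55
position: [0.4881, -0.0265, 0.1809]
ee_rot: [0.145, 0.989, -0.0, 0.0]
ft_force: [3.6, -2.4, -2.7]
grip_width: 0.162
grasp_force: 112.8
```

```bash
python3 f.py
```

```text
15.55 tipH -0.0271 0.0289 0.1065 F hx,hy,z 4.190088516999527 -1.2928441819633696 -2.6776433400231436 T hy -0.9629298073954513
eye extents 68 [[-0.0356, 0.0103], [-0.0155, 0.0232], [0.0011, 0.0409]]
bend low 38 [-0.1661 -0.0018  0.0177]
```

To row units: -0.011 m / 0.8 = -0.0138, -0.01 m / 0.8 = -0.0125.

move_arm([
  {"delta_pos": [-0.0025,0,0],"turn": [0,0,0],"fingers": 1},
  {"delta_pos": [-0.005,0,0],"turn": [0,0,0],"fingers": 1},
  {"delta_pos": [-0.0075,0,0],"turn": [0,0,0],"fingers": 1},
  {"delta_pos": [-0.01,0,0],"turn": [0,0,0],"fingers": 1},
  {"delta_pos": [-0.0125,0,0],"turn": [0,0,0],"fingers": 1},
  {"delta_pos": [-0.0138,0,0],"turn": [0,0,0],"fingers": 1},
  {"delta_pos": [-0.0138,0,0],"turn": [0,0,0],"fingers": 1},
])

```text
clock: 16.48
position: [0.4984, -0.0295, 0.1809]
ee_rot: [0.145, 0.989, 0.0, -0.0]
ft_force: [-0.6, 0.3, -2.3]
grip_width: 0.161
grasp_force: 112.8
```

```bash
python3 f.py
```

```text
16.475 tipH -0.0164 0.0291 0.1064 F hx,hy,z -0.6792471449756012 0.15157547135953545 -2.2940097804189548 T hy 0.0512867583888094
eye extents 77 [[-0.0315, 0.01], [-0.0116, 0.0251], [0.0072, 0.0419]]
bend low 39 [-0.1657 -0.002   0.0189]
```

Lever parked (travel ≈ 13 mm, 26 mm left), contact force zero, tip near the eye centre. Lifting out.

To row units: -0.149 m / 0.8 = -0.1863, -0.002 m / 0.8 = -0.0025.

move_arm([
  {"delta_pos": [-0.0025,-0.0025,-0.005],"turn": [0,0,0],"fingers": 1},
  {"delta_pos": [-0.0025,-0.0025,-0.0188],"turn": [0,0,0],"fingers": 1},
  {"delta_pos": [-0.0025,-0.0025,-0.0375],"turn": [0,0,0],"fingers": 1},
  {"delta_pos": [-0.0025,-0.0025,-0.075],"turn": [0,0,0],"fingers": 1},
  {"delta_pos": [-0.0025,-0.0025,-0.125],"turn": [0,0,0],"fingers": 1},
  {"delta_pos": [-0.0025,-0.0025,-0.1863],"turn": [0,0,0],"fingers": 1},
  {"delta_pos": [-0.0025,-0.0025,-0.1863],"turn": [0,0,0],"fingers": 1},
  {"delta_pos": [-0.0025,-0.0025,-0.1863],"turn": [0,0,0],"fingers": 1},
  {"delta_pos": [-0.0025,-0.0025,-0.1863],"turn": [0,0,0],"fingers": 1},
])

```text
clock: 17.65
position: [0.4992, -0.0321, 0.3291]
ee_rot: [0.145, 0.989, -0.0, -0.001]
ft_force: [-0.3, -0.9, -0.8]
grip_width: 0.162
grasp_force: 112.8
```

```bash
python3 f.py; python3 look.py e3.png | grep -v eye; python3 - <<'E'
from h import *
o=get_obs(); M=Ro.from_quat(o['ee_rot']).as_matrix(); print((np.array([.5198,.3637,.3295])-o['position'])@M, Ro.from_quat(o['ee_rot']).inv().__mul__(Ro.from_quat([-.189,.982,0,0])).as_rotvec())
E
```

```text
17.65 tipH -0.015 0.0268 0.2543 F hx,hy,z -0.06440088153763324 -0.9869170940146208 -0.7875059619367885 T hy 0.01951618662095867
eye extents 76 [[-0.0312, 0.0099], [-0.0116, 0.0249], [0.0056, 0.0425]]
bend low 0 [nan nan nan]
17.7 [ 0.49928139 -0.03205519  0.32906679] tool x [-0.9577  0.2876  0.0016] z [-0.002 -0.    -1.   ] [-0.23998671 -0.97185244 -1.33132983] [-0.02871415  0.04819298  0.02245089] 0.163017127523093 112.83015847206116
scene bend tool 128 [[-0.1675, -0.0034, -0.0437], [-0.1644, -0.001, -0.0088], [-0.1474, 0.003, 0.0653]]
   z 0.26 holder xy [-0.0146  0.0262  0.2668]
   z 0.29 holder xy [-0.0139  0.0267  0.289 ]
   z 0.32 holder xy [-0.0142  0.0268  0.3208]
   z 0.35 holder xy [-0.0151  0.0269  0.354 ]
top bend tool 20 [[-0.1668, -0.0045, -0.0459], [-0.1578, -0.0015, -0.0378], [-0.1466, 0.0025, 0.0429]]
   z 0.35 holder xy [-0.0165  0.0263  0.3639]
tip model [ 0.65689498 -0.08048279  0.25430735] H [[-0.015   0.0269  0.2543]]
[ 9.43353562e-02  3.84920681e-01 -2.73740300e-04] [-8.02587826e-05 -1.32563078e-03 -6.72076027e-01]
  return _methods._mean(a, axis=axis, dtype=dtype,
  ret = um.true_divide(
```

View pics/e3.png

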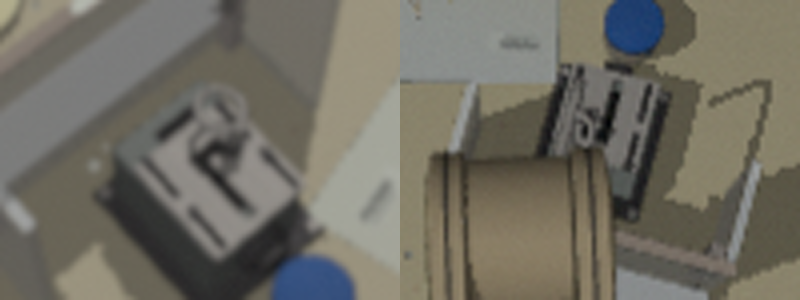

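The picture shows the eye leaned left off the main slot (crop (218,105) scene, (587,125) top): the lever is parked. Carrying the rod back above the stand.

To row units: 0.385 m / 0.8 = 0.4813, 0.375 m / 0.8 = 0.4688, -0.672 rad / 2 = -0.336.

move_arm([
  {"delta_pos": [0.01,0.0375,0],"turn": [0,0,-0.025],"fingers": 1},
  {"delta_pos": [0.0225,0.0938,0],"turn": [0,0,-0.065],"fingers": 1},
  {"delta_pos": [0.0363,0.15,0],"turn": [0,0,-0.105],"fingers": 1},
  {"delta_pos": [0.05,0.2063,0],"turn": [0,0,-0.145],"fingers": 1},
  {"delta_pos": [0.0638,0.2625,0],"turn": [0,0,-0.185],"fingers": 1},
  {"delta_pos": [0.0775,0.3188,0],"turn": [0,0,-0.225],"fingers": 1},
  {"delta_pos": [0.0913,0.375,0],"turn": [0,0,-0.265],"fingers": 1},
  {"delta_pos": [0.105,0.4313,0],"turn": [0,0,-0.305],"fingers": 1},
  {"delta_pos": [0.1138,0.4688,0],"turn": [0,0,-0.33],"fingers": 1},
  {"delta_pos": [0.1163,0.4813,0],"turn": [0,0,-0.336],"fingers": 1},
  {"delta_pos": [0.1163,0.4813,0],"turn": [0,0,-0.336],"fingers": 1},
  {"delta_pos": [0.1163,0.4813,0],"turn": [0,0,-0.336],"fingers": 1},
])

```text
clock: 19.3
position: [0.5218, 0.3621, 0.3303]
ee_rot: [-0.188, 0.982, -0.0, 0.0]
ft_force: [-0.9, -0.7, -1.2]
grip_width: 0.166
grasp_force: 112.8
```

```bash
python3 f.py 2>/dev/null; python3 - <<'E'
from h import *
o=get_obs(); M=Ro.from_quat(o['ee_rot']).as_matrix(); print(o['position'],(np.array([.5211,.3635,.0955])-o['position'])@M, (Ro.from_quat(o['ee_rot']).inv()*Ro.from_quat([-.189,.982,0,0])).as_rotvec())
E
```

```text
19.3 tipH -0.1415 0.5136 0.2558 F hx,hy,z -0.6762944938249101 -0.9007159289497204 -1.160953041061863 T hy 0.05671604717311043
eye extents 71 [[-0.0314, 0.0103], [-0.0136, 0.0246], [0.006, 0.0406]]
bend low 0 [nan nan nan]
[0.52185495 0.36203694 0.33041292] [0.00027722 0.00168968 0.23491245] [-0.00021885  0.00049184 -0.00223492]
```

Lowering to 8 mm above the resting height, then onto the forks.

To row units: 0.234 m / 0.8 = 0.2925, 0.23 m / 0.8 = 0.2875.

move_arm([
  {"delta_pos": [0,0.0013,0.05],"turn": [0,0,0],"fingers": 1},
  {"delta_pos": [0,0.0013,0.1125],"turn": [0,0,0],"fingers": 1},
  {"delta_pos": [0,0.0013,0.175],"turn": [0,0,0],"fingers": 1},
  {"delta_pos": [0,0.0013,0.225],"turn": [0,0,0],"fingers": 1},
  {"delta_pos": [0,0.0013,0.2625],"turn": [0,0,0],"fingers": 1},
  {"delta_pos": [0,0.0013,0.2813],"turn": [0,0,0],"fingers": 1},
  {"delta_pos": [0,0.0013,0.2875],"turn": [0,0,0],"fingers": 1},
  {"delta_pos": [0,0.0013,0.2925],"turn": [0,0,0],"fingers": 1},
  {"delta_pos": [0,0.0013,0.2925],"turn": [0,0,0],"fingers": 1},
])

```text
clock: 20.48
position: [0.5214, 0.3646, 0.0968]
ee_rot: [-0.189, 0.982, 0.0, 0.0]
ft_force: [-0.3, -0.7, -0.9]
grip_width: 0.164
grasp_force: 112.9
```

```bash
python3 - <<'E'
from h import *
o=get_obs(); print(o['position'],o['ft_force'],o['torque'],o['grip_width'])
E
```

```text
[0.52137594 0.36462861 0.09677695] [-0.30916693 -0.72046872 -0.87499196] [0.00478139 0.10016524 0.01675142] 0.16378025645802954
```

To row units: 0.0015 m / 0.8 = 0.0019, -0.001 m / 0.8 = -0.0013.

move_arm([
  {"delta_pos": [0,-0.0013,0.0013],"turn": [0,0,0],"fingers": 1},
  {"delta_pos": [0,-0.0013,0.0019],"turn": [0,0,0],"fingers": 1},
  {"delta_pos": [0,-0.0013,0.0019],"turn": [0,0,0],"fingers": 0.8},
  {"delta_pos": [0,-0.0013,0.0019],"turn": [0,0,0],"fingers": 0.7},
  {"delta_pos": [0,-0.0013,0.0019],"turn": [0,0,0],"fingers": 0.5},
  {"delta_pos": [0,-0.0013,0.0019],"turn": [0,0,0],"fingers": 0.3},
  {"delta_pos": [0,-0.0013,0.0019],"turn": [0,0,0],"fingers": 0.3},
  {"delta_pos": [0,-0.0013,0.0019],"turn": [0,0,0],"fingers": 0.3},
], force=20)

```text
clock: 21.48
position: [0.5215, 0.3633, 0.0945]
ee_rot: [-0.189, 0.982, -0.0, 0.0]
ft_force: [0.3, 0.1, 0.1]
grip_width: 0.7
grasp_force: 0.0
```

To row units: -0.21 m / 0.8 = -0.2625, -0.17 m / 0.8 = -0.2125.

move_arm([
  {"delta_pos": [0,0,-0.0125],"turn": [0,0,0],"fingers": 0.3},
  {"delta_pos": [0,0,-0.0375],"turn": [0,0,0],"fingers": 0.3},
  {"delta_pos": [0,0,-0.0875],"turn": [0,0,0],"fingers": 0.3},
  {"delta_pos": [0,0,-0.15],"turn": [0,0,0],"fingers": 0.3},
  {"delta_pos": [0,0,-0.2125],"turn": [0,0,0],"fingers": 0.3},
  {"delta_pos": [0,0,-0.2625],"turn": [0,0,0],"fingers": 0.3},
  {"delta_pos": [0,0,-0.2625],"turn": [0,0,0],"fingers": 0.3},
  {"delta_pos": [0,0,-0.2625],"turn": [0,0,0],"fingers": 0.3},
])

```text
clock: 22.48
position: [0.5213, 0.3633, 0.305]
ee_rot: [-0.189, 0.982, 0.0, 0.0]
ft_force: [-0.6, -0.6, -0.2]
grip_width: 0.701
grasp_force: 0.0
```

```bash
python3 f.py 2>/dev/null; python3 - <<'E'
from h import *
for n in('scene','wrist'):
    c=cam(n); 
    P=pts(c); P[c['range_z']==0]=np.nan
    m=(c['color'].max(2)<60)&(P[...,2]>.115)&(P[...,2]<.165)&(abs(P[...,0]-.522)<.1)&(abs(P[...,1]-.36)<.1)
    n_,l,s,ce=cv2.connectedComponentsWithStats(m.astype(np.uint8))
    for i in range(1,n_):
        if s[i,4]>60: q=P[l==i]; print(n,s[i],q.mean(0),cv2.minAreaRect(q[:,:2].astype(np.float32)),np.percentile(q[:,2],95))
    if n=='wrist': save(c,'fin.png',1)
E
```

```text
22.475 tipH -0.1426 0.5149 0.2306 F hx,hy,z -0.3846981660165926 -0.7314513068117225 -0.19806655959408903 T hy 0.02311259163217217
eye extents 71 [[-0.0307, 0.0094], [-0.01, 0.0229], [0.0062, 0.0409]]
bend low 18 [-0.1495 -0.0017  0.1683]
scene [290  82  35  10 224] [0.52575678 0.36006008 0.14105913] ((0.5215334296226501, 0.362113356590271), (0.10855554044246674, 0.018334507942199707), 22.243501663208008) 0.14834893917686498
wrist [ 251  116   15  103 1411] [0.51465645 0.36251413 0.14401237] ((0.5191786289215088, 0.36376771330833435), (0.11579833924770355, 0.015879474580287933), 22.12221336364746) 0.1456195992897252
```

View pics/fin.png

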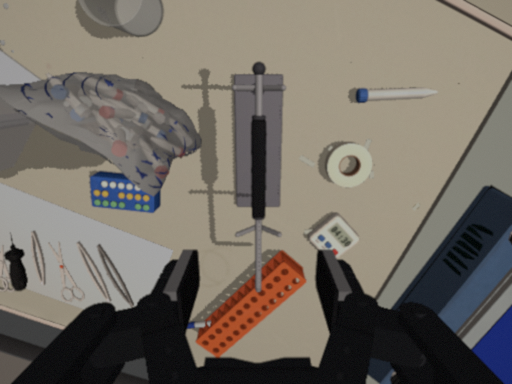

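The rod lies in both forks as before (handle column 259), bent end down, the hand is clear and the lever is still parked. Handing in.

```bash
python3 -c "from workcell import hand_in; print(hand_in())"
```

```text
the job is handed in; nothing more can be done
None
```

The shutter lever is parked open in the hold-open pocket, the rod hangs back in both forks with the bent end down, and the job is handed in at about 22.5 s on the robot clock; no verdict came back.

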